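# Set the bench tape to the birdhouse entrance hole

### The job

We want the bench tape measure set to where the entrance hole comes. Take the upright steel post on the end of its blade, draw the blade straight out until the post stands square across from the centre of the round hole in the birdhouse front panel, then let go and leave it there (the tape's brake holds it). Leave the two peaked house panels lying where they are.

Things in the scene. Friction and masses are not known exactly. Their poses are not given: they have to be found in the camera images.
- tape: Bench tape measure, fixed: a black case 76 long x 36 wide x 68 mm high standing on the table in front of a flat plywood block 230 x 62 x 26 mm. Origin on the table under the mouth of the case, where the blade comes out. Its x axis is level and points the way the blade pulls out; z is up; the two house panels lie on its -y side.
- blade (a joint): How far the blade is drawn out, in m: 0 fully in (the post then stands 60 mm in front of the mouth), 0.28 at the far stop. A return spring pulls it in with 2 to 4 N and a brake with a drag of about 6 N holds it wherever it is left, so it takes 8 to 11 N to draw it out and 2 to 4 N to push it back in. The yellow blade is 25 mm wide and lies 12 mm above the table; it moves along the x axis of the tape.
- post (a point): Centre of the upright round steel post on the end of the blade, 22 mm in diameter, standing from 14 to 64 mm above the table; this point is on its axis 43 mm above the table. Axes as those of the tape. It is to be gripped from above; a flat foot 26 x 28 mm, 14 mm high, lies under it. A thin dark pointer on the foot points towards the panels.
- front_panel: Birdhouse front panel, loose, 160 g: a five-sided plywood board with one peak and a round hole of 38 mm, lying flat on the table beside the blade, 105 wide x 182 long x 12 mm thick. Origin at the centre of the hole, on the table, 97 mm to the side of the blade's centre line. Its x axis is parallel to the tape's x axis (along its 105 mm width); the peak points to its -y, its straight foot lies 52 mm on the +y side of the origin, 45 mm from the blade's centre line.
- back_panel: Birdhouse back panel, loose: the same five-sided board without a hole, lying beside the front panel, nearer to or farther from the tape's case. Origin and axes at the same place in its outline.

How it is judged:
By the outcome, as a careful person would: the job done as asked, in the order asked, and still so for the second after the job is handed in, with the robot touching nothing.
It also fails if it takes over 32 s, if anything falls off the work surface, if the arm or the gripper's body presses on something with over 40 N, if the wrist force passes 120 N, or if a joint passes its speed limit or range.

### The arm

A 6-joint arm with a two-finger parallel gripper is mounted at the origin on the work surface. World frame = base frame: x ahead of the robot, y to its left, z up, the work surface at z = 0. Lengths are in m, angles in rad, forces in N, time in s.
With the tool pointing down it reaches from about 0.35 to 0.775 m from the base axis. Payload 5.5 kg.
Tool frame: the origin (TCP) lies between the finger pads; the fingertips stand 19 mm ahead of it and the grasp point (between the pads) is the TCP; z points along the fingers, x is the direction in which the jaws open and shut, and the axes are right-handed (so a half turn about z gives the same grasp; the last joint's range is limited). The gripper opens to 85 mm and grips with 20 to 120 N. Pads are 22 mm wide; open, the fingers measure 114 mm over their backs; the gripper's body (76 mm by 85 mm) begins 54 mm behind the grasp point. The pads swing forward as they close: fully open they stand 13 mm farther back than shut.
Start: joints at [1.035, 0.313, 0.046, 1.304, 0, 1.431], TCP at [0.222, 0.531, 0.25] pointing down, gripper open.
Joint ranges: [-2.76, 2.76], [-0.86, 1.69], [-1.03, 1.26], [-2.2, 2.34], [-1.47, 1.5], [-3.14, 3.14]. Speed limits (rad/s): [2.57, 2.57, 3.14, 3.14, 3.14, 3.14].

### API

Orientations are given as a unit quaternion [w, x, y, z].
In Python, from workcell import env gives the robot as it stands. The module is installed in compiled form; this text tells all that it offers.
- The arm moves only by the tool carry_out, never from a script. Its argument "steps" is a list of rows, each a list of 7 numbers: the gripper command: -1 is shut, 1 is fully open, values between are in proportion, then the shift along the tool's x, y, z in m, then the turn, a rotation vector about the tool's x, y, z in rad. A call has 1 to 20 rows; each row shifts and turns the commanded pose from where the row before left it, along the tool's axes as they then stand; what a row does not reach is not made up. A row lasts 1/8 s, in which the tool goes at most 62.5 mm and 10.7 degrees, less where a joint would pass 70% of its speed; a pose out of reach is approached as far as the arm can. A call with a gripper value outside its range is refused whole. The fingers move at their own pace and stop on an object; "grip_force" is the grip in N (left out, the last holds). Time passes only in rows, so rows that do not move let the fingers close. It gives the time, the measured TCP pose, the force and the opening at its end, in the units of the state.
- env.get_state(): the state, without advancing time (a new reading comes with each control period).
- env.read_camera(name): name is "side" or "top" or "wrist"; returns a dict with "color" (384x512x3 uint8, red, green, blue), "K" (3x3 intrinsics, pixels), "R" (3x3) and "t" (3): a world point X has camera coordinates R X + t. Camera axes: x right, y down, z forward; pixel columns grow to the right and rows downward; lengths in m; the calibration is good to about 2 mm. A picture is of the moment at which its call begins. There is no depth.
- env.hand_in(): hands the job in, once; it reports no verdict.
The state is a dict: "clock": time; "joint_pos": joint angles; "qvel": joint speeds; "tau": joint torques, N m; "tcp_pos": TCP position; "orientation": TCP orientation; "wrist_force": force on the tool from outside, world axes, zero at the start; "ft_torque": the same for the moment, N m; "finger_gap": finger opening in m.
Only numpy, scipy, OpenCV 4.12 (cv2) and the standard library are available. Lean on these libraries where they do the work, as an engineer would, in place of code of your own. Each camera call takes 0.05 s, during which the arm holds its last target. There are 200 camera calls.

## Working session

There is one attempt and no reset: what is moved stays moved. The work goes in short steps, Python scripts to look and compute and a tool call to move; the robot and the scene stay as the last step left them, time stands still between calls to the robot, and variables do not carry over. Pictures are saved under pics/ and viewed, about 8 in all and at most 12, crops included, and the job is handed in when it is done.

Besides the shell and the picture viewer there is one more tool, called after "Call:" by a JSON object that holds its "op" and its "data". carry_out: Moves the arm, as the interface text tells. Its arguments: {"type":"object","properties":{"steps":{"type":"array","items":{"type":"array","items":{"type":"number"}}},"grip_force":{"type":"number"}},"required":["steps"]}

```bash
mkdir -p pics; cat > h.py <<'E'
import numpy as np,cv2
from workcell import env
def snap(n,f):
    c=env.read_camera(n); cv2.imwrite(f'pics/{f}.png',cv2.cvtColor(c['color'],cv2.COLOR_RGB2BGR)); np.savez(f'pics/{f}.npz',K=c['K'],R=c['R'],t=c['t'])
def w(f,uv,z):
    d=np.load(f'pics/{f}.npz');r=d['R'].T@np.linalg.inv(d['K'])@np.array([*uv,1.]);o=-d['R'].T@d['t']
    return o+r*(z-o[2])/r[2]
def px(f,X):
    d=np.load(f'pics/{f}.npz');p=d['K']@(d['R']@np.array(X)+d['t']);return p[:2]/p[2]
E
python3 - <<'E'
from h import *
snap('top','t1');snap('side','s1');s=env.get_state();print(s['tcp_pos'],s['orientation'],s['wrist_force'],s['clock'])
a=cv2.imread('pics/t1.png');cv2.imwrite('pics/t1b.png',cv2.resize(a,(800,600),interpolation=cv2.INTER_CUBIC))
E
```

```text
[0.2214682  0.53017166 0.24947803] [ 3.63210153e-04  8.32327835e-01  5.54283016e-01 -7.62068739e-04] [ 0.6689526   0.68084272 -0.15595327] 0.1
```

View pics/t1b.png

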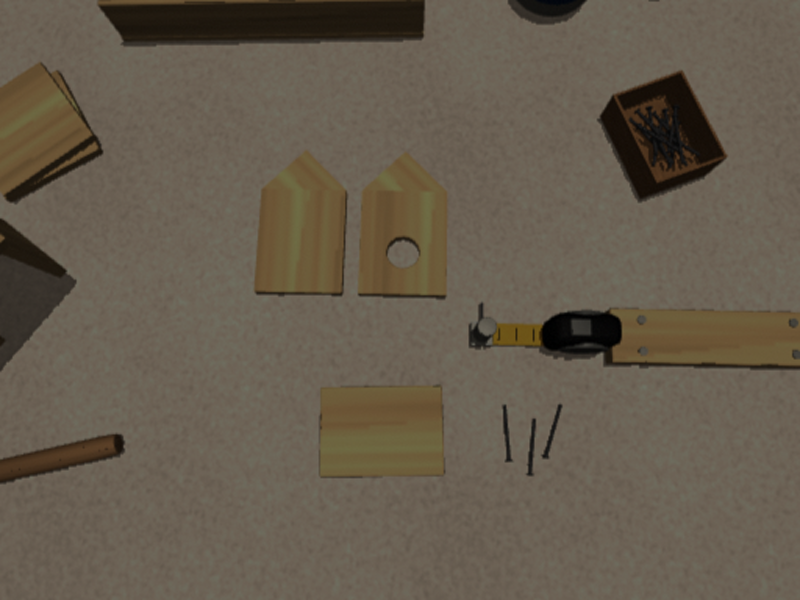

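View pics/s1.png

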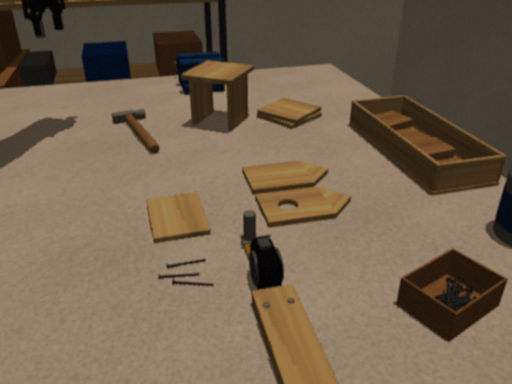

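The top view (800x600) shows the hole at about (403,252), the post top at (487,325), the blade going right to the case, and the foot of the front panel at y≈295. I'll enlarge this area.

```bash
python3 - <<'E'
from h import *
a=cv2.imread('pics/t1.png')[90:240,215:415];a=cv2.convertScaleAbs(a,alpha=1.6)
cv2.imwrite('pics/t1c.png',cv2.resize(a,None,fx=4,fy=4,interpolation=cv2.INTER_CUBIC))
E
```

```text
(no output)
```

View pics/t1c.png

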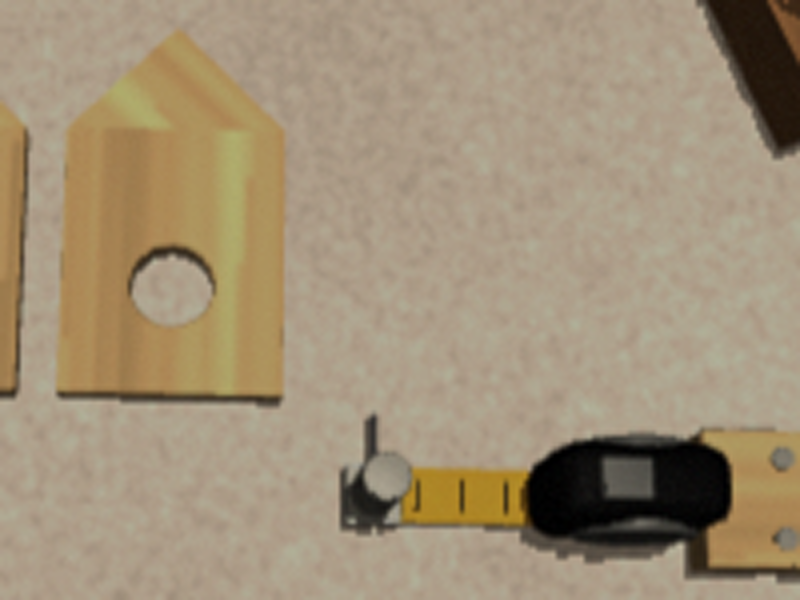

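The crop shows the hole's top rim centred at about (171.5,287), the panel foot corners at (57,392) and (282,398), the post top at (386,476), the pointer at x≈371, y 416 at its tip, and the blade edges at y 468 and 524.

```bash
python3 - <<'E'
from h import *
P=lambda x,y,z:w('t1',(215+(x-1.5)/4,90+(y-1.5)/4),z)
pts=dict(hole=(171.5,287,.012),holeL=(128,287,.012),holeR=(215,287,.012),holeT=(171,246,.012),holeB=(171,327,.012),cFL=(57,392,.012),cFR=(282,398,.012),cSL=(68,128,.012),cSR=(284,130,.012),peak=(180,30,.012),post=(386,476,.064),ptr=(371,416,.007),b1=(405,469,.012),b2=(405,523,.012),b3=(520,469,.012),b4=(520,525,.012),ply1=(704,432,.026),ply2=(704,567,.026),sc1=(782,458,.026),sc2=(785,538,.026))
r={k:P(*v) for k,v in pts.items()}
for k,v in r.items(): print(k,v.round(4))
d=np.linalg.norm
print('foot',d(r['cFR']-r['cFL']),'hole',d(r['holeR']-r['holeL']),d(r['holeT']-r['holeB']),'blade',d(r['b1']-r['b2']),d(r['b3']-r['b4']))
print(env.read_camera('wrist')['t'],env.get_state()['joint_pos'])
u=w('t1',(0,0),0)
E
```

```text
hole [ 0.6507 -0.022   0.012 ]
holeL [ 0.6508 -0.0016  0.012 ]
holeR [ 0.6505 -0.0424  0.012 ]
holeT [ 0.6708 -0.0218  0.012 ]
holeB [ 0.6313 -0.0217  0.012 ]
cFL [0.6005 0.0311 0.012 ]
cFR [ 0.5971 -0.0729  0.012 ]
cSL [0.7304 0.0276 0.012 ]
cSR [ 0.7284 -0.076   0.012 ]
peak [ 0.7805 -0.0264  0.012 ]
post [ 0.552  -0.1129  0.064 ]
ptr [ 0.5894 -0.1142  0.007 ]
b1 [ 0.5637 -0.1284  0.012 ]
b2 [ 0.5389 -0.1276  0.012 ]
b3 [ 0.5634 -0.1806  0.012 ]
b4 [ 0.5378 -0.1794  0.012 ]
ply1 [ 0.5775 -0.2601  0.026 ]
ply2 [ 0.5172 -0.2558  0.026 ]
sc1 [ 0.5655 -0.2937  0.026 ]
sc2 [ 0.5298 -0.2921  0.026 ]
foot 0.10410601449707985 hole 0.04083078861111992 0.03949231099557867 blade 0.02479786314923669 0.025680463277969016
[-0.57487964 -0.03488729  0.3784559 ] [1.03540888e+00 3.13869514e-01 4.52685461e-02 1.30360360e+00
 7.46056776e-07 1.43122165e+00]
```

Call:
{"op": "carry_out", "data": {"steps": [[0.2,0,0,0,0,0,-0.123],[0.2,0,0,0,0,0,-0.123],[0.2,0,0,0,0,0,-0.122],[0.2,-0.0396,0.0218,0,0,0,0],[0.2,-0.0396,0.0218,0,0,0,0],[0.2,-0.0396,0.0218,0,0,0,0],[0.2,-0.0396,0.0218,0,0,0,0],[0.2,-0.0396,0.0218,0,0,0,0],[0.2,-0.0396,0.0218,0,0,0,0],[0.2,-0.0396,0.0218,0,0,0,0],[0.2,-0.0396,0.0218,0,0,0,0],[0.2,-0.0396,0.0218,0,0,0,0],[0.2,-0.0396,0.0218,0,0,0,0],[0.2,-0.0396,0.0218,0,0,0,0],[0.2,-0.0396,0.0218,0,0,0,0],[0.2,-0.0396,0.0218,0,0,0,0],[0.2,-0.0396,0.0218,0,0,0,0],[0.2,-0.0396,0.0218,0,0,0,0],[0.2,-0.0396,0.0218,0,0,0,0],[0.2,0,0,0,0,0,0]], "grip_force": 50}}

```text
clock: 2.65
tcp_pos: [0.5537, -0.1152, 0.2493]
orientation: [-0.0, 0.718, 0.696, -0.0]
wrist_force: [-0.2, 0.2, 0.0]
finger_gap: 0.0517
```

```bash
python3 - <<'E'
from h import *
snap('wrist','w1');a=cv2.convertScaleAbs(cv2.imread('pics/w1.png'),alpha=1.4);cv2.imwrite('pics/w1b.png',cv2.resize(a,(768,576),interpolation=cv2.INTER_CUBIC))
s=env.get_state();print(s['tcp_pos'],s['orientation'],s['joint_pos'])
E
```

```text
[ 0.55273334 -0.11353899  0.24937924] [-7.99838230e-04  7.17670851e-01  6.96381978e-01 -2.22670132e-04] [-3.45002830e-01  2.93776070e-01  1.70169863e-02  1.29566974e+00
  3.03699313e-04 -3.14894918e-01]
```

View pics/w1b.png

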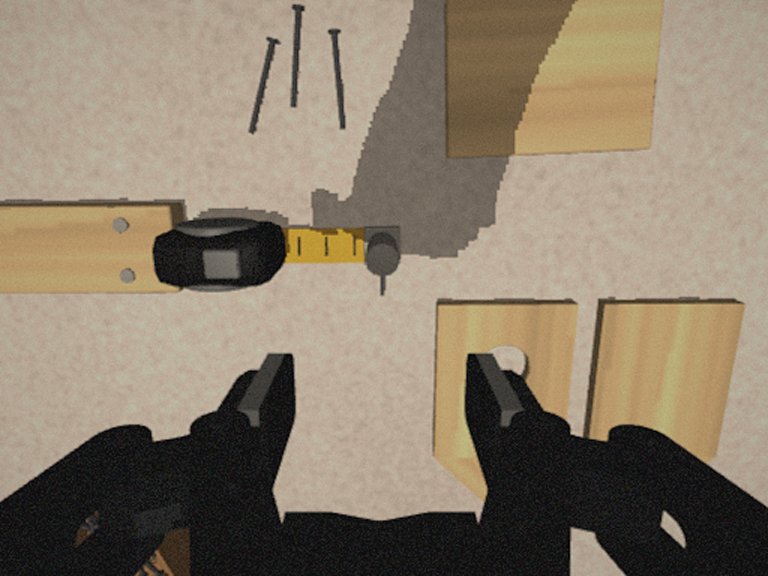

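The wrist view shows the post top near (382,258), centred between the fingers. The blade runs from (288,227) and (288,262), the pointer is at x 382, and the panel foot corners are near (437,303) and (577,305).

```bash
python3 - <<'E'
from h import *
P=lambda x,y,z:w('w1',((x-.25)/1.5,(y-.25)/1.5),z).round(4)
for n,a in dict(post=(382,258,.064),ptr=(382,294,.007),ptrbase=(382,277,.007),fL=(437,303,.012),fR=(577,305,.012),b1=(290,262,.012),b2=(362,263,.012),holeR=(527,363,.012),holeT=(508,346,.012),ply1=(0,292,.026),ply2=(182,291,.026)).items(): print(n,P(*a))
E
```

```text
post [ 0.551 -0.113  0.064]
ptr [ 0.5903 -0.1139  0.007 ]
ptrbase [ 0.5772 -0.1135  0.007 ]
fL [ 0.5972 -0.0731  0.012 ]
fR [0.6019 0.0315 0.012 ]
b1 [ 0.5626 -0.1803  0.012 ]
b2 [ 0.565  -0.1278  0.012 ]
holeR [ 0.6476 -0.0037  0.012 ]
holeT [ 0.6331 -0.0189  0.012 ]
ply1 [ 0.5752 -0.3861  0.026 ]
ply2 [ 0.5784 -0.2563  0.026 ]
```

Call:
{"op": "carry_out", "data": {"steps": [[0.2,0.0005,-0.001,0.04,0,0,0],[0.2,0,0,0.045,0,0,0],[0.2,0,0,0.045,0,0,0],[0.2,0,0,0.035,0,0,0],[0.2,0,0,0.025,0,0,0],[0.2,0,0,0.016,0,0,0],[0.2,0,0,0,0,0,0],[0.2,0,0,0,0,0,0]], "grip_force": 50}}

```text
clock: 3.7
tcp_pos: [0.5525, -0.1119, 0.0454]
orientation: [0.001, 0.717, 0.697, 0.0]
wrist_force: [0.5, -0.7, 0.2]
finger_gap: 0.051
```

Call:
{"op": "carry_out", "data": {"steps": [[-0.2,0,0,0,0,0,0],[-1,0,0,0,0,0,0],[-1,0,0,0,0,0,0],[-1,0,0,0,0,0,0],[-1,0,0,0,0,0,0],[-1,0,0,0,0,0,0]], "grip_force": 50}}

```text
clock: 4.45
tcp_pos: [0.5526, -0.1127, 0.0455]
orientation: [0.001, 0.717, 0.697, 0.0]
wrist_force: [-1.9, -1.7, 6.3]
finger_gap: 0.0212
```

Call:
{"op": "carry_out", "data": {"steps": [[-1,0.005,0,0,0,0,0],[-1,0.01,0,0,0,0,0],[-1,0.01,0,0,0,0,0],[-1,0.01,0,0,0,0,0],[-1,0.01,0,0,0,0,0],[-1,0.01,0,0,0,0,0],[-1,0.01,0,0,0,0,0],[-1,0.01,0,0,0,0,0],[-1,0.01,0,0,0,0,0],[-1,0.006,0,0,0,0,0],[-1,0.003,0,0,0,0,0],[-1,0,0,0,0,0,0],[-1,0,0,0,0,0,0]], "grip_force": 50}}

```text
clock: 6.08
tcp_pos: [0.555, -0.0198, 0.0455]
orientation: [0.002, 0.717, 0.697, -0.001]
wrist_force: [-2.7, -7.0, 6.9]
finger_gap: 0.0208
```

```bash
python3 - <<'E'
from h import *
snap('wrist','w2');a=cv2.convertScaleAbs(cv2.imread('pics/w2.png'),alpha=1.4);cv2.imwrite('pics/w2b.png',cv2.resize(a,(768,576),interpolation=cv2.INTER_CUBIC))
s=env.get_state();print(s['tcp_pos'],s['orientation'],s['wrist_force'],s['finger_gap'])
E
```

```text
[ 0.55503555 -0.01980821  0.04553925] [ 1.77838710e-03  7.17362039e-01  6.96697993e-01 -6.70162341e-04] [-1.38257656 -5.75838901  7.28409158] 0.021108669478579742
```

View pics/w2b.png

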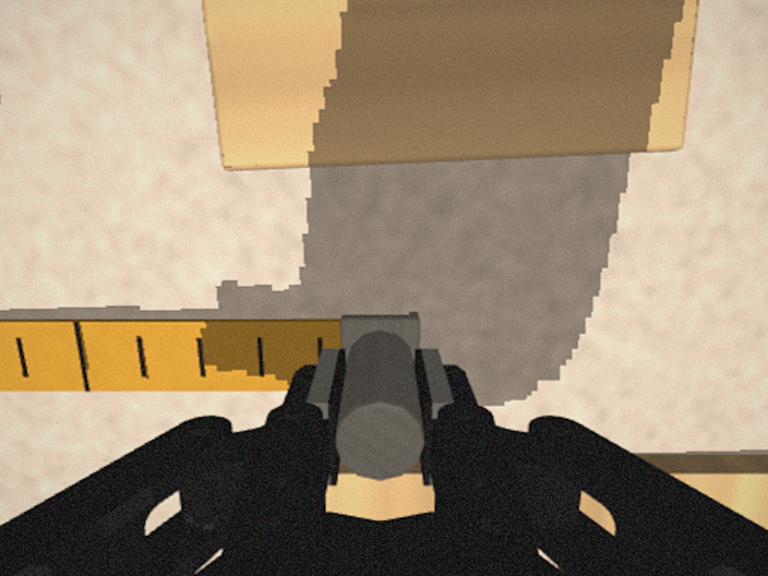

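The wrist view shows the post centred between the pads at about (380,440), with the blade drawn out to the left. Next I'll release it, rise and measure.

Call:
{"op": "carry_out", "data": {"steps": [[-0.2,0,0,0,0,0,0],[0.2,0,0,0,0,0,0],[0.2,0,0,0,0,0,0],[0.2,0,0,0,0,0,0],[0.2,0,0,-0.02,0,0,0],[0.2,0,0,-0.03,0,0,0],[0.2,0,0,-0.045,0,0,0],[0.2,0,0,-0.045,0,0,0],[0.2,0,0,-0.045,0,0,0],[0.2,0,0,-0.02,0,0,0],[0.2,0,0,0,0,0,0],[0.2,0,0,0,0,0,0]]}}

```text
clock: 7.62
tcp_pos: [0.5538, -0.0178, 0.248]
orientation: [-0.001, 0.717, 0.697, -0.0]
wrist_force: [-0.0, 0.3, -1.0]
finger_gap: 0.0512
```

```bash
python3 - <<'E'
from h import *
snap('wrist','w3');snap('top','t3')
a=cv2.convertScaleAbs(cv2.imread('pics/w3.png')[130:280,150:350],alpha=1.4);cv2.imwrite('pics/w3b.png',cv2.resize(a,None,fx=4,fy=4,interpolation=cv2.INTER_CUBIC))
a=cv2.convertScaleAbs(cv2.imread('pics/t3.png')[90:240,200:400],alpha=1.6);cv2.imwrite('pics/t3b.png',cv2.resize(a,None,fx=4,fy=4,interpolation=cv2.INTER_CUBIC))
s=env.get_state();print(s['tcp_pos'],s['clock'])
E
```

```text
[ 0.55356563 -0.01778659  0.24757115] 7.725
```

View pics/w3b.png

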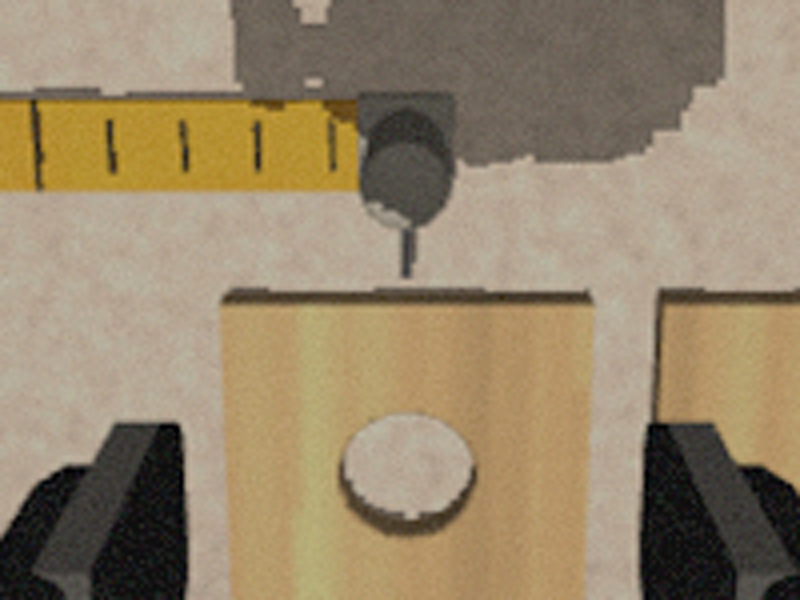

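View pics/t3b.png

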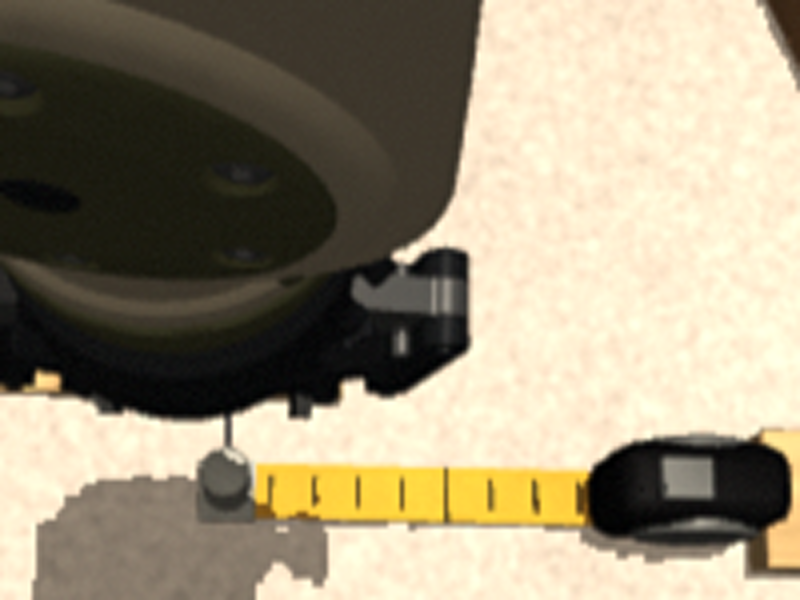

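The post now stands at about (406,185) in the wrist crop. The hole rim spans x 341–476 and y 412–536, the foot corners are (221,303) and (593,303), and the pointer tip is (406,276). In the top crop the post top is at (226,474) and the pointer at x≈228.

```bash
python3 - <<'E'
from h import *
P=lambda x,y,z:w('w3',(150+(x-1.5)/4,130+(y-1.5)/4),z)
Q=lambda x,y,z:w('t3',(200+(x-1.5)/4,90+(y-1.5)/4),z)
h=P(408.5,473,.012);p=P(406,185,.064);print('hole',h,'w',P(341,473,.012)-P(476,473,.012),'post',p,'ptr',P(406,276,.007),'foot',P(221,303,.012),P(593,303,.012),'blade',P(5,190,.012),P(355,191,.012))
pt=Q(226,474,.064);print('post top',pt)
for a in (1.2,1.7,2.2):
    x=np.array([np.sin(np.radians(a)),np.cos(np.radians(a)),0]);print(a,(h-p)@x,'top/top',(np.array([.6506,-.022,.012])-pt)@x, (h-P(406,276,.007))@x)
E
```

```text
hole [ 0.65095393 -0.02105746  0.012     ] w [-1.04639489e-03 -3.90979163e-02 -5.55111512e-17] post [ 0.55444234 -0.01882787  0.064     ] ptr [ 0.59300324 -0.02018357  0.007     ] foot [ 0.59803625 -0.07206237  0.012     ] [0.60081378 0.03194989 0.012     ] blade [ 0.56417774 -0.12902254  0.012     ] [ 0.56700793 -0.03338388  0.012     ]
post top [ 0.55327522 -0.02036418  0.064     ]
1.2 -0.0002079210588635767 top/top 0.00040275107280595367 0.00033992778924133544
1.7 0.0006345214367243992 top/top 0.0012521565453654552 0.000845672423315702
2.2 0.0014769156110483192 top/top 0.0021014666613561063 0.0013513526561608794
```

All the measures agree that the post is about 0.6–1.2 mm short. I'll re-grip it and nudge it out by about 1 mm.

Call:
{"op": "carry_out", "data": {"steps": [[0.2,0,0,0.04,0,0,0],[0.2,0,0,0.045,0,0,0],[0.2,0,0,0.045,0,0,0],[0.2,0,0,0.035,0,0,0],[0.2,0,0,0.025,0,0,0],[0.2,0,0,0.015,0,0,0],[0.2,0,0,0,0,0,0],[-0.2,0,0,0,0,0,0],[-1,0,0,0,0,0,0],[-1,0,0,0,0,0,0],[-1,0,0,0,0,0,0],[-1,0,0,0,0,0,0]], "grip_force": 50}}

```text
clock: 9.22
tcp_pos: [0.5554, -0.0187, 0.0457]
orientation: [0.001, 0.717, 0.697, 0.0]
wrist_force: [-1.3, -3.7, 5.9]
finger_gap: 0.0209
```

Call:
{"op": "carry_out", "data": {"steps": [[-1,0.001,0,0,0,0,0],[-1,0,0,0,0,0,0],[-1,0,0,0,0,0,0]]}}

```text
clock: 9.6
tcp_pos: [0.5554, -0.0187, 0.0457]
orientation: [0.002, 0.717, 0.697, -0.0]
wrist_force: [-1.8, -7.0, 6.1]
finger_gap: 0.021
```

Call:
{"op": "carry_out", "data": {"steps": [[-0.2,0,0,0,0,0,0],[0.2,0,0,0,0,0,0],[0.2,0,0,0,0,0,0],[0.2,0,0,0,0,0,0],[0.2,0,0,-0.02,0,0,0],[0.2,0,0,-0.03,0,0,0],[0.2,0,0,-0.045,0,0,0],[0.2,0,0,-0.045,0,0,0],[0.2,0,0,-0.045,0,0,0],[0.2,0,0,-0.02,0,0,0],[0.2,0.04,-0.02,0,0,0,0],[0.2,0.045,-0.02,0,0,0,0],[0.2,0.045,-0.02,0,0,0,0],[0.2,0.045,-0.02,0,0,0,0],[0.2,0.045,-0.02,0,0,0,0],[0.2,0.03,-0.02,0,0,0,0],[0.2,0.03,0,0,0,0,0],[0.2,0,0,0,0,0,0]]}}

```text
clock: 11.85
tcp_pos: [0.4418, 0.2679, 0.2492]
orientation: [-0.0, 0.716, 0.698, 0.0]
wrist_force: [-0.2, -0.9, 0.4]
finger_gap: 0.0515
```

```bash
python3 - <<'E'
from h import *
snap('top','t4')
a=cv2.convertScaleAbs(cv2.imread('pics/t4.png')[90:240,200:400],alpha=1.3);cv2.imwrite('pics/t4b.png',cv2.resize(a,None,fx=4,fy=4,interpolation=cv2.INTER_CUBIC))
s=env.get_state();print(s['tcp_pos'],s['clock'])
E
```

```text
[0.44188263 0.26688819 0.24910876] 11.9
```

View pics/t4b.png

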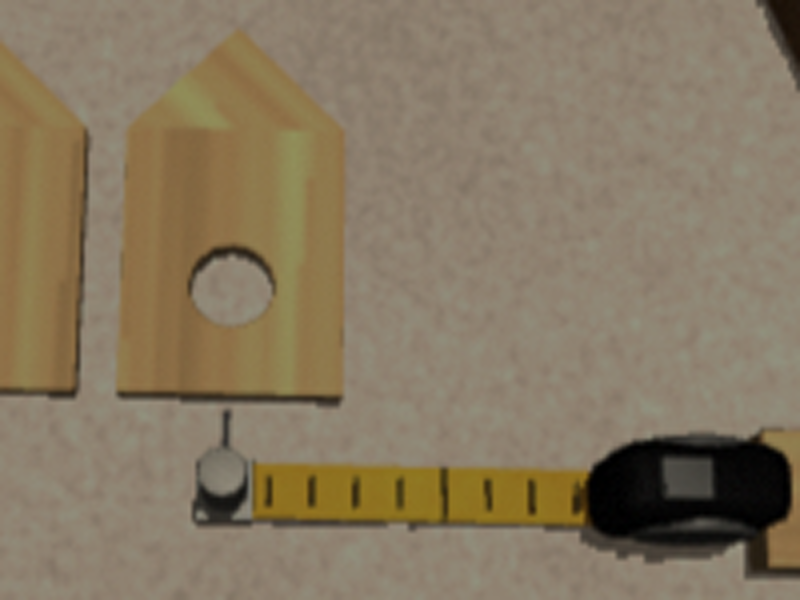

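The post top is now at (222,471), the pointer at (226.5,412), the hole at (231.5,287), the blade's upper edge runs from (255,463) to (585,469), and the panels have not moved.

```bash
python3 - <<'E'
from h import *
Q=lambda x,y,z:w('t4',(200+(x-1.5)/4,90+(y-1.5)/4),z)
h=Q(231.5,287,.012);p=Q(222,471,.064);q=Q(226.5,413,.007);print(h,p,q)
b=Q(255,463,.012)-Q(585,469,.012);b2=Q(255,521.5,.012)-Q(585,525,.012);f=Q(117,393,.012)-Q(342,399,.012)
print([np.degrees(np.arctan2(v[0],v[1])) for v in(b,b2,f)])
for a in (1.2,1.5,1.8):
    x=np.array([np.sin(np.radians(a)),np.cos(np.radians(a)),0]);print(a,(h-p)@x,(h-q)@x)
E
```

```text
[ 0.6506696  -0.02201075  0.012     ] [ 0.55456501 -0.01867666  0.064     ] [ 0.59134074 -0.01949932  0.007     ]
[np.float64(1.3110575353628269), np.float64(0.8164267439193091), np.float64(1.8750282573583594)]
1.2 -0.0013206996601196664 -0.0012683895177540143
1.5 -0.0008172261604317425 -0.000957521119891603
1.8 -0.00031373025607581254 -0.000646626471104002
```

```bash
python3 -c "
from h import *
print(env.hand_in())"
```

```text
the job is handed in; nothing more can be done
None
```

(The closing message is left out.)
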